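# Hold the immersion cell in the strain viewer's light

### The arm

A 6-joint arm with a two-finger parallel gripper is mounted at the origin on the work surface. World frame = base frame: x ahead of the robot, y to its left, z up, the work surface at z = 0. Lengths are in mm, angles in rad, forces in N, time in s.
With the tool pointing down it reaches from about 275 to 750 mm from the base axis. Payload 10.2 kg.
Tool frame: the origin (TCP) lies between the finger pads; the fingertips stand 17 mm ahead of it and the grasp point (between the pads) lies 2 mm behind it; z points along the fingers, y is the line along which they close (so a half turn about z gives the same grasp; the last joint's range is limited). The gripper opens to 85 mm and grips with 20 to 120 N. Pads are 22 mm wide; open, the fingers measure 114 mm over their backs; the gripper's body (76 mm by 85 mm) begins 54 mm behind the grasp point. The pads swing forward as they close: fully open they stand 13 mm farther back than shut.
Start: joints at [0.886, 0.313, 1.498, -0, 1.331, -0.223], TCP at [233.932, 470.007, 248.294] pointing down, gripper open.
Joint ranges: [-2.94, 2.94], [-0.97, 2.17], [0.19, 2.56], [-1.23, 4.37], [0.02, 3.11], [-2.88, 2.88]. Speed limits (rad/s): [2.39, 2.39, 3.01, 3.14, 3.14, 3.14].

### API

Orientations are given as a unit quaternion [w, x, y, z].
In Python, from rig import * gives the robot as it stands.
- The arm moves only by the tool step_arm, never from a script. Its argument "commands" is text: rows parted by semicolons, each of 7 numbers parted by spaces: the opening, from 0 (shut) to 1 (fully open), then the shift along the tool's x, y, z in cm, then the turn, a rotation vector about the tool's x, y, z in rad. In form: hand x y z rx ry rz; .... A call has 1 to 20 rows; each row is the pose to reach, as a shift and turn from the pose commanded when the call began, along the tool's axes at that moment; what a row does not reach only later rows make up. A row lasts 1/12 s, in which the tool goes at most 41.7 mm and 7.16 degrees, less where a joint would pass 70% of its speed; a pose out of reach is approached as far as the arm can. A call with a gripper value outside its range is refused whole. The fingers move at their own pace and stop on an object; "newtons" is the grip in N (left out, the last holds). Time passes only in rows, so rows that repeat a pose let the fingers close. It gives the time, the measured TCP pose, the force, the opening and the grip force at its end, in the units of the state.
- sense(): the state, without advancing time (a new reading comes with each control period).
- capture(name): name is "scene" or "top"; returns the picture (400x640x3 uint8, red, green, blue); there is no depth.
- camera_model(name): a dict with "mtx" (3x3 intrinsics, pixels), "k1" (the pictures are not rectified: a ray, as slopes to the right and down, at radius r is drawn at 1 + k1 r^2 times it, then the intrinsics apply), "eye" and "rotation" of the camera in the world. Camera axes: x right, y down, z forward; pixel columns grow to the right and rows downward; lengths in mm; the calibration is good to about 2 mm. A picture is of the moment at which its call begins. camera_model takes no time and is no camera call.
- finish_job(): hands the job in; it is judged then, once.
Trained networks look in the newest picture that a camera, given by its name, has taken for a name from the list of things; names that differ only in an ending like _2 or _b are one class to them, and where a whole thing is asked for, a point or a joint stands for the part that bears it (a point fixed in the world has none). Each returns a list of dicts, best first, with "score" (0 to 1); they miss things now and then, are a little off and sometimes report something else, mostly with a low value. They report only what shows in the picture. A call takes as long as a camera call.
- search_frame(camera, label): "rect" ([centre column, centre row, width, height] in pixels, round what is visible of it).
- trace(camera, label): "mask" (400x640 bool, what is visible of it) and "rect" ([centre column, centre row, width, height] in pixels, round what is visible of it).
- spot_point(camera, label): "xy" ([column, row] in pixels: a listed point, or the origin of a listed thing).
The state is a dict: "time_s": time; "joints": joint angles; "dq": joint speeds; "tau": joint torques, N m; "eef_pos": TCP position; "ee_rot": TCP orientation; "force": force on the tool from outside, world axes, zero at the start; "wrist_torque": the same for the moment, N m; "grip_width": opening from 0.0 (shut) to 1.0 (fully open); "grip_force": force on a finger pad.
Only numpy, scipy, OpenCV 4.12 (cv2) and the standard library are available. Lean on these libraries where they do the work, as an engineer would, in place of code of your own. Each camera call takes 0.05 s, during which the arm holds its last target. There are 200 camera calls.

### The job

First fold the strain viewer's analyser up by its frame or tab, keeping off its film, until it stands upright and parallel to the lit window. Then pick up the empty glass immersion cell by its two frosted faces only, never touching the clear ends, and hold it upright in the light path: centred on the lit window, about midway between window and analyser, clear ends square to the light, touching nothing but your fingers. Finish while still holding it there; leave the beaker and the jar where they stand.

Things in the scene. Friction and masses are not known exactly. Their poses are not given: they have to be found in the camera images.
- viewer: The strain viewer, a fixed bench instrument; origin under it on the bench, axes as light_center. Pale grey base plate 250 x 170 mm, top 20 mm up; at its -x end a pale grey lamp housing (66 mm thick, 170 wide, top 172 mm up) with a lit 104 mm square window on its inner face; at its +x end the hinged analyser. The space between is open at the sides and top.
- light_center (a point): Middle of the viewer's light path, 95 mm above the bench: level with the lit window's centre, midway between window and upright analyser. Axes: x level along the light, from lamp to analyser; y level, along window and hinge; z up. Window face at x = -78 mm, upright analyser's near face at x = +78 mm.
- analyser (a joint): Angle of the analyser about its hinge, rad: 0 upright and parallel to the lit window, positive leaning outward away from the lamp, negative toward it (stops at -0.35 and 1.15). It starts leaning outward, well off upright. The hinge is stiff (about 0.35 N m) and stays at whatever angle it is left.
- analyser_hinge (a point): Middle of the analyser's hinge line, 30 mm above the bench; x and y axes: panel normal (away from the lamp) and hinge line; z from hinge to tab; they turn with it. The analyser is a black frame 10 mm thick, 150 mm wide, from 2 to 130 mm from the hinge along z, around a grey see-through film 112 mm wide (14 to 116 mm from the hinge, recessed), with a grip tab on top.
- analyser_tab (a point): Centre of the grip tab at the middle of the analyser's top edge: 46 mm wide along the hinge direction, 10 mm thick, 30 mm high (130 to 160 mm from the hinge line; this point at 145 mm). Axes as analyser_hinge.
- cell_center (a point): Centre, half-way up, of the immersion cell: an empty open-topped glass box, 50 mm along x, 30 mm along y, 50 mm high (z up), walls 3 mm, about 60 g, loose on the bench. Its two long sides (normals along y, 30 mm apart) are frosted, whitish; its two narrow ends (normals along x) are the clear windows the light must pass, so in use x lies along the light, either way round.
- beaker_center (a point): Centre, half-way up, of a small round glass beaker, 48 mm across the rim, 60 mm high, loose on the bench. Leave it alone.
- jar_center (a point): Centre, half-way up, of a round glass jar with a white lid, 42 mm across, 55 mm high, loose on the bench. Leave it alone.

How it is judged:
By the outcome, as a careful person would: the job done as asked, in the order asked, and still so for the second after the job is handed in, while the arm keeps its last pose, push and grip.
It also fails if it takes over 58 s, if anything falls off the work surface, if the arm or the gripper's body presses on something with over 40 N, if the wrist force passes 120 N, or if a joint passes its speed limit or range.

## Working session

There is one attempt and no reset: what is moved stays moved. The work goes in short steps, Python scripts to look and compute and a tool call to move; the robot and the scene stay as the last step left them, time stands still between calls to the robot, and variables do not carry over. Pictures are saved under pics/ and viewed, at most 10 in all, crops included, and the job is handed in when it is done.

Besides the shell and the picture viewer there is one more tool, called after ">>>" in YAML: its name, and indented under it one key for each argument. step_arm: Moves the arm, as the interface text tells. Its arguments: {"type":"object","properties":{"commands":{"type":"string"},"newtons":{"type":"number"}},"required":["commands"]}

```bash
mkdir -p pics; cat > h.py <<'E'
from rig import *
import numpy as np, cv2
from scipy.spatial.transform import Rotation as R
def save(n,f): cv2.imwrite('pics/'+f+'.png',cv2.cvtColor(capture(n),cv2.COLOR_RGB2BGR))
def cam(n):
    c=camera_model(n); return np.array(c['mtx'],float),c['k1'],np.array(c['eye'],float),np.array(c['rotation'],float)
def proj(n,P):
    K,k,e,Rm=cam(n); p=(np.atleast_2d(P)-e)@Rm; s=p[:,:2]/p[:,2:]; s=s*(1+k*(s**2).sum(1,keepdims=True))
    return s@K[:2,:2].T+K[:2,2]
def ray(n,uv):
    K,k,e,Rm=cam(n); d=np.linalg.solve(K,[*uv,1])[:2]; s=d.copy()
    for _ in range(30): s=d/(1+k*s@s)
    v=Rm@[*s,1]; return e,v/np.linalg.norm(v)
def onz(n,uv,z): e,v=ray(n,uv); return e+v*(z-e[2])/v[2]
def tri(a,b):
    (e1,v1),(e2,v2)=ray('scene',a),ray('top',b)
    t=np.linalg.lstsq(np.c_[v1,-v2],e2-e1,rcond=None)[0]
    p,q=e1+t[0]*v1,e2+t[1]*v2; return (p+q)/2,np.linalg.norm(p-q)
E
python3 - <<'E'
from h import *
np.set_printoptions(precision=2,suppress=True)
for n in('scene','top'):
    save(n,n+'0'); print(n,*cam(n))
pts={}
for l in('viewer','light_center','analyser_hinge','analyser_tab','cell_center','beaker_center','jar_center'):
    r=[]
    for n in('scene','top'):
        s=spot_point(n,l); r.append(s); print(l,n,[(round(x['score'],2),np.round(x['xy'],1)) for x in s[:2]])
    if r[0] and r[1]: print(tri(r[0][0]['xy'],r[1][0]['xy']))
print(sense())
E
```

```text
scene [[457.03   0.   319.31]
 [  0.   457.03 194.6 ]
 [  0.     0.     1.  ]] -0.11177676008899648 [1284.97 -129.67  884.04] [-0.3   0.68  0.61 -0.26]
top [[393.11   0.   327.81]
 [  0.   393.11 202.49]
 [  0.     0.     1.  ]] 0.01987917592972345 [378.57 -58.93 995.17] [-0.07  0.71 -0.7   0.05]
viewer scene [(0.86, array([403.7, 246.9]))]
viewer top [(0.69, array([244.1, 198.5]))]Traceback (most recent call last):
  File "<stdin>", line 10, in <module>
  File "h.py", line 16, in tri
    (e1,v1),(e2,v2)=ray('scene',a),ray('top',b)
                    ~~~^^^^^^^^^^^
  File "h.py", line 13, in ray
    v=Rm@[*s,1]; return e,v/np.linalg.norm(v)
      ~~^~~~~~~
ValueError: matmul: Input operand 1 has a mismatch in its core dimension 0, with gufunc signature (n?,k),(k,m?)->(n?,m?) (size 3 is different from 4)
```

View pics/scene0.png

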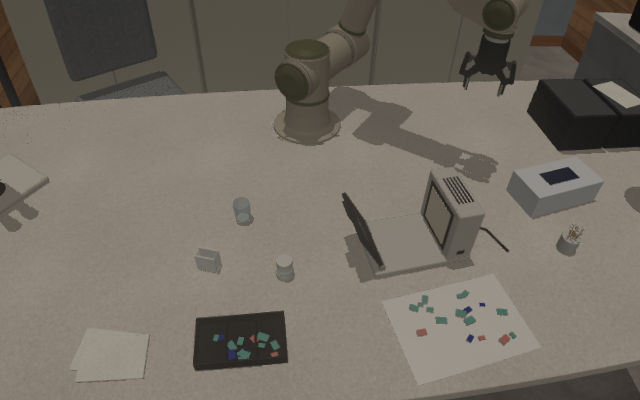

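View pics/top0.png

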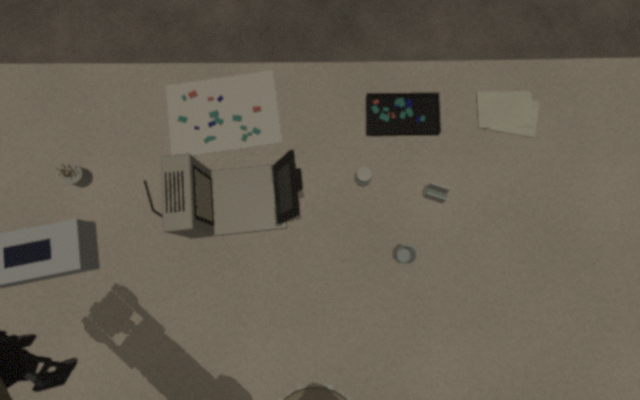

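The scene picture shows the viewer near (410,235), with its analyser leaning left and its tab at about (348,200). The cell is at (208,260), the beaker at (242,211) and the jar at (285,268). In the top picture the cell is at (436,193), the jar at (364,176), the beaker at (404,254) and the analyser tab at (299,180). The camera rotation is a quaternion, so I'll fix the helper.

```bash
sed -i "s/np.array(c\['rotation'\],float)/R.from_quat(c['rotation'],scalar_first=True).as_matrix()/" h.py
python3 - <<'E'
from h import *
np.set_printoptions(precision=2,suppress=True)
for n in('scene','top'): capture(n)
for l in('viewer','light_center','analyser_hinge','analyser_tab','cell_center','beaker_center','jar_center'):
    r=[]
    for n in('scene','top'):
        s=spot_point(n,l); r.append(s); print(l,n,[(round(x['score'],2),np.round(x['xy'],1)) for x in s[:2]])
    if r[0] and r[1]: print(tri(r[0][0]['xy'],r[1][0]['xy']))
s=sense();print(s['eef_pos'],s['ee_rot'],s['time_s'])
for n in('scene','top'):
    I=cv2.cvtColor(capture(n),cv2.COLOR_RGB2BGR)
    c=(208,260) if n=='scene' else (436,193)
    a=I[c[1]-22:c[1]+22,c[0]-28:c[0]+28]; a=cv2.resize(a,(392,308),interpolation=cv2.INTER_CUBIC)
    y0,x0=(165,335) if n=='scene' else (145,155)
    b=cv2.resize(I[y0:y0+115,x0:x0+155],(775,575))[:, :]
    cv2.imwrite(f'pics/v_{n}.png',b); 
    globals()['a_'+n]=a
cv2.imwrite('pics/cells.png',np.hstack([a_scene,a_top]))
E
```

```text
viewer scene [(0.9, array([400.4, 242.9]))]
viewer top [(0.65, array([248.9, 201.7]))]
(array([557.94, 179.73,   7.26]), np.float64(7.49567763078368))
light_center scene [(0.78, array([407.5, 220.9]))]
light_center top [(0.66, array([236.5, 192.9]))]
(array([562.96, 186.53,  93.43]), np.float64(1.686176901916659))
analyser_hinge scene [(0.61, array([370.2, 242.2]))]
analyser_hinge top [(0.97, array([274.2, 192.7]))]
(array([573.81, 102.18,  39.76]), np.float64(7.058624367439902))
analyser_tab scene [(0.94, array([349.4, 209.3]))]
analyser_tab top [(0.62, array([296.5, 184.5])), (0.46, array([246.6, 199.1]))]
(array([569.27,  38.78, 154.77]), np.float64(2.985807799774836))
cell_center scene [(0.95, array([206.7, 256.2]))]
cell_center top [(0.87, array([435. , 194.2]))]
(array([ 571.62, -294.88,   33.36]), np.float64(4.238142598408339))
beaker_center scene [(0.67, array([244.5, 206.6]))]
beaker_center top [(0.83, array([403.9, 257. ])), (0.39, array([296.7, 183. ]))]
(array([ 417.24, -208.23,   39.85]), np.float64(5.517650955693224))
jar_center scene [(0.65, array([284.3, 265.8])), (0.39, array([208.8, 257.9]))]
jar_center top [(0.59, array([247. , 202.7])), (0.48, array([363.8, 173.5]))]
(array([575.17,  24.89,  47.38]), np.float64(291.5155333381824))
[233.93 470.01 248.3 ] [-0.    0.23  0.97  0.  ] 1.0
```

View pics/cells.png

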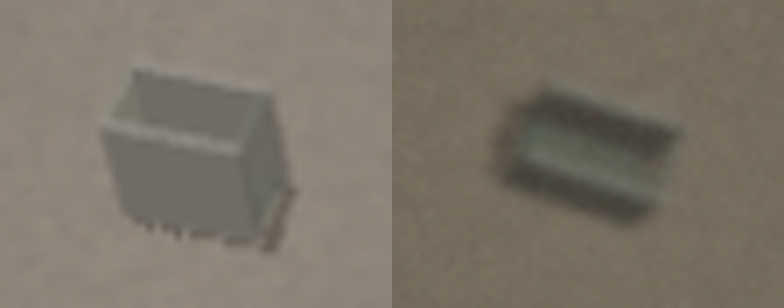

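View pics/v_scene.png

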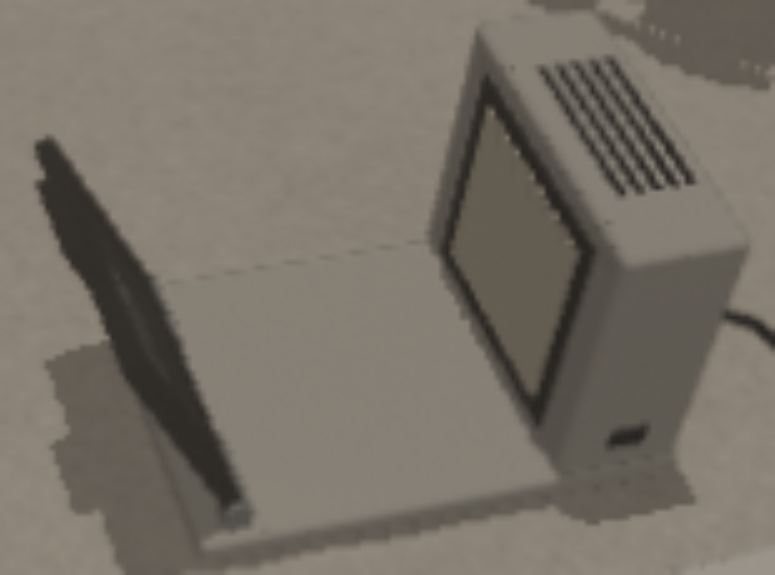

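View pics/v_top.png

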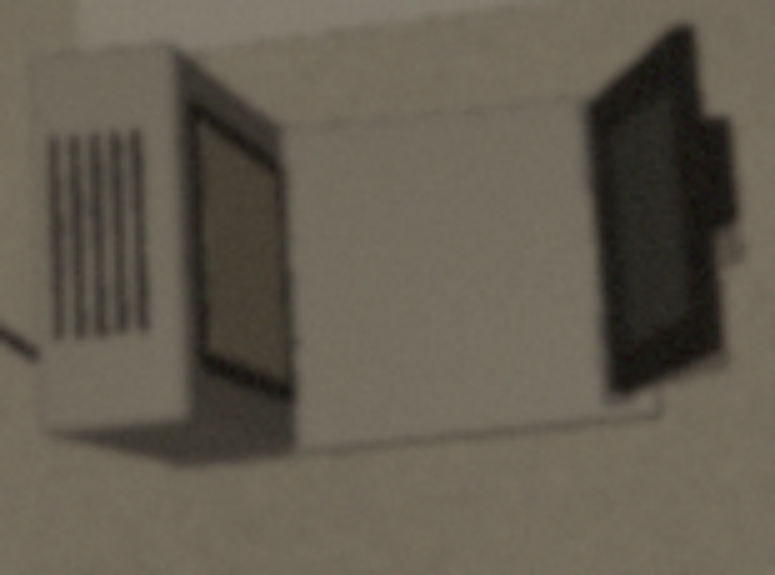

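The cell's rim and the viewer's housing, window and analyser corners are readable in these crops. I'll fit the poses to those corners.

```bash
cat > fit.py <<'E'
from h import *
from scipy.optimize import least_squares
np.set_printoptions(precision=3,suppress=True)
px=lambda a,o,z:(np.array(a,float)+.5)/z-.5+o
def tf(q,P): return R.from_euler('z',q[2]).apply(P)+[q[0],q[1],0]
def fit(q0,obs,model):
    f=lambda q:np.concatenate([(proj(n,model(q,P))-u).ravel() for n,P,u in obs])
    s=least_squares(f,q0,loss='soft_l1',x_scale=[10,10,.1,.1][:len(q0)]); return s.x,f(s.x).reshape(-1,2)
if __name__=='__main__':
    H=[(-144,85,172),(-78,85,172),(-78,-85,172),(-144,-85,172)]
    W=[(-78,-52,147),(-78,52,147),(-78,52,43),(-78,-52,43)]
    obs=[('scene',np.array([H[2],H[3],H[0],H[1]]),px([(480,28),(600,12),(748,245),(630,268)],(335,165),5)),
     ('scene',np.array(W),px([(490,103),(585,250),(535,400),(449,248)],(335,165),5)),
     ('top',np.array(H),px([(30,58),(168,45),(190,417),(43,430)],(155,145),5))]
    q,r=fit([563,186,-1.5],obs,tf); print('viewer',q,'\n',r)
    A=np.array([(-5,75,2),(-5,-75,2),(-5,75,130),(-5,-75,130),(5,23,160),(5,-23,160)])
    def am(t,P): return tf(q,R.from_euler('y',t[0]).apply(P)+[83,0,30])
    t,r=fit([.6],[('top',A,px([(588,105),(612,395),(690,28),(720,350),(735,118),(735,228)],(155,145),5)),
       ('scene',np.array([(0,23,160),(0,-23,160),(-5,75,2)])[1:],px([(42,140),(248,505)],(335,165),5))],am)
    print('analyser',t,'\n',r,'tab',am(t,[(0,0,145)]),'tabtop',am(t,[(0,0,160)]),'upright',am([0],[(0,0,145)]))
    C=lambda z:np.array([(25,15,z),(25,-15,z),(-25,-15,z),(-25,15,z)])
    # cell x ~ -Y world; y ~ +X
    c=C(50);b=C(0)
    q2,r=fit([571,-295,-1.85],[('scene',np.array([c[1],c[2],c[3],c[0],b[0],b[3]]),px([(133,68),(272,92),(242,152),(101,128),(125,215),(250,240)],(180,238),7)),
      ('top',np.array([c[3],c[0],c[1],c[2]]),px([(548-392,85),(683-392,127),(660-392,195),(525-392,155)],(408,171),7))],
      lambda q,P:tf(q,P))
    print('cell',q2,'\n',r)
E
python3 fit.py
```

```text
viewer [562.931 187.006  -1.459] 
 [[-1.641 -0.885]
 [-1.405 -1.193]
 [ 1.786 -0.294]
 [-1.013 -0.214]
 [-0.091  0.467]
 [-0.839  0.84 ]
 [-0.036  0.552]
 [ 0.644  1.21 ]
 [-1.669 -1.056]
 [ 0.618 -1.718]
 [-0.356  0.465]
 [-1.925  1.262]]
analyser [0.504] 
 [[-0.913 -0.275]
 [-0.88   0.116]
 [-2.706 -1.265]
 [-2.668 -0.252]
 [-0.245 -0.707]
 [ 1.742 -2.184]
 [-0.626  8.837]
 [-0.704  0.702]] tab [[579.926  34.949 156.982]] tabtop [[580.731  27.752 170.118]] upright [[572.151 104.52  175.   ]]
cell [ 575.77  -295.713   -1.902] 
 [[ 0.102 -0.699]
 [-0.125 -0.416]
 [-0.455  0.697]
 [-0.267  0.253]
 [-0.078  0.957]
 [ 1.424  1.238]
 [-0.214 -0.478]
 [ 0.427  0.006]
 [ 0.197  1.771]
 [-0.52   0.911]]
```

```bash
cat > fit2.py <<'E'
from fit import *
H=[(-144,85,172),(-78,85,172),(-78,-85,172),(-144,-85,172)]
W=np.array([(-78,-52,147),(-78,52,147),(-78,52,43),(-78,-52,43)])
pts=[('scene',np.array([H[2],H[3],H[0],H[1]]),px([(480,28),(600,12),(748,245),(630,268)],(335,165),5)),
 ('scene',W,px([(490,103),(585,250),(535,400),(449,248)],(335,165),5)),
 ('top',W[[1,0]],px([(200,118),(208,352)],(155,145),5)),
 ('top',np.array(H),px([(30,58),(168,45),(190,417),(43,430)],(155,145),5))]
lines=[('top',(0,85,20),px([(285,127),(585,97)],(155,145),5)),('top',(0,-85,20),px([(298,452),(660,415)],(155,145),5)),
 ('scene',(0,85,20),px([(205,548),(550,478)],(335,165),5))]
def res(q):
    r=[(proj(n,tf(q,P))-u).ravel() for n,P,u in pts]
    for n,P,(a,b) in lines:
        d=b-a;nn=np.array([-d[1],d[0]])/np.hypot(*d)
        e=proj(n,tf(q,np.array([P,P])+[[-60,0,0],[90,0,0]]))
        r.append((e-a)@nn)
    return np.concatenate(r)
s=least_squares(res,[563,187,-1.46],loss='soft_l1',x_scale=[10,10,.1]);q=s.x
print(q,res(q)[-6:])
def am(t,P): return tf(q,R.from_euler('y',t[0]).apply(np.array(P,float))+[83,0,30])
A=np.array([(-5,75,2),(-5,-75,2),(-5,75,130),(-5,-75,130),(5,23,160),(5,-23,160)])
ob=[('top',A,px([(588,105),(612,395),(690,28),(720,350),(735,118),(735,228)],(155,145),5)),
 ('scene',np.array([(0,-75,130),(0,75,2)]),px([(44,138),(240,510)],(335,165),5))]
t,r=fit([.6],ob,am);print(t,r)
if __name__=='__main__':
    ims=[]
    for n,o in(('scene',(335,165)),('top',(155,145))):
        I=cv2.imread(f'pics/{n}0.png')[o[1]:o[1]+115,o[0]:o[0]+155]; I=cv2.resize(I,None,fx=5,fy=5)
        def poly(P,c): cv2.polylines(I,[np.int32((proj(n,P)-o+.5)*5)],True,c,1)
        poly(tf(q,np.array(H)),(0,255,0));poly(tf(q,W),(0,255,0))
        poly(tf(q,np.array([(-144,85,20),(106,85,20),(106,-85,20),(-144,-85,20)])),(255,255,0))
        for x in(-5,5):poly(am(t,[(x,75,2),(x,75,130),(x,23,130),(x,23,160),(x,-23,160),(x,-23,130),(x,-75,130),(x,-75,2)]),(0,0,255))
        ims.append(cv2.resize(I,(400,297),interpolation=cv2.INTER_AREA))
    cv2.imwrite('pics/ov.png',np.vstack(ims))
E
python3 fit2.py
```

```text
[562.277 186.469  -1.466] [-0.241 -0.436  0.333  0.319  1.154  0.309]
[0.5] [[-0.496  0.163]
 [-0.867  0.623]
 [-2.404 -0.607]
 [-2.825  0.514]
 [-0.122  0.067]
 [ 1.721 -1.373]
 [-1.582  0.865]
 [-1.551  0.317]]
```

View pics/ov.png

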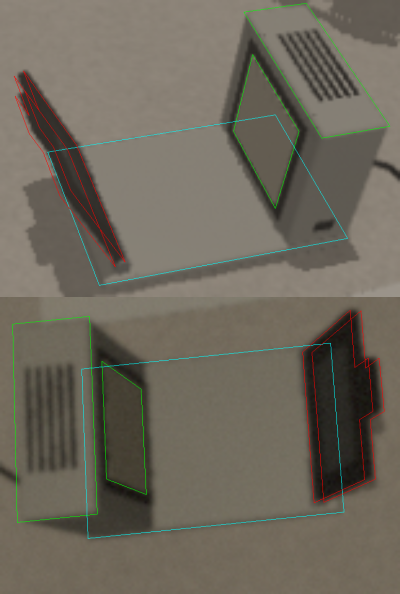

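The overlay matches well: viewer at (562,186), yaw -1.466, analyser leaning about 0.5 rad. Next is a planner for the tab grasp.

```bash
cat > plan.py <<'E'
from h import *
import json,os
from scipy.spatial.transform import Slerp
V=np.array([562.3,186.5]);YAW=-1.466
RV=R.from_euler('z',YAW)
def vw(P): return RV.apply(np.array(P,float))+[V[0],V[1],0]
def pan(t,P): return vw(R.from_euler('y',t).apply(np.array(P,float))+[83,0,30])
def rot(yv,zv):
    y=np.array(yv,float);z=np.array(zv,float);z/=np.linalg.norm(z);y-=z*(y@z);y/=np.linalg.norm(y)
    return R.from_matrix(np.c_[np.cross(y,z),y,z])
def down(yaw): return rot([np.cos(yaw),np.sin(yaw),0],[0,0,-1])
def tabR(t): u=RV*R.from_euler('y',t); return rot(u.apply([-1,0,0]),u.apply([0,0,-1]))
def start():
    if os.path.exists('cmd.json'):
        d=json.load(open('cmd.json'));return np.array(d[:3]),R.from_quat(d[3:])
    s=sense();return np.array(s['eef_pos']),R.from_quat(s['ee_rot'],scalar_first=True)
def emit(wps,dmax=30,amax=.1):
    """wps: (hand,pos,R,min rows). prints calls of <=20 rows, rebasing at each call; saves final commanded pose"""
    p,r=start();seq=[]
    for h,P,Q,n in wps:
        a=(r.inv()*Q).magnitude();N=max(n,int(np.ceil(max(np.linalg.norm(P-p)/dmax,a/amax))))
        sl=Slerp([0,1],R.concatenate([r,Q]))
        seq+=[(h,p+(P-p)*k/N,sl(k/N)) for k in range(1,N+1)];p,r=P,Q
    p0,r0=start()
    for i in range(0,len(seq),20):
        out=[];
        for h,P,Q in seq[i:i+20]:
            d=np.round(r0.inv().apply(P-p0)/10,2);w=np.round((r0.inv()*Q).as_rotvec(),3)
            out.append(f'{h:g} '+' '.join(f'{x+0:g}' for x in [*d,*w]))
        print('; '.join(out),'\n')
        p0,r0=p0+r0.apply(d*10),r0*R.from_rotvec(w)
    json.dump([*p0,*r0.as_quat()],open('cmd.json','w'))
E
rm -f cmd.json; python3 - <<'E'
from plan import *
t=.5;Q=tabR(t)
a=pan(t,[0,0,215]);g=pan(t,[0,0,150])
print(a,g)
emit([(.6,np.array([400,330,300]),down(1.3),1),(.6,a+[0,0,60],Q,1),(.6,a,Q,3),(.6,a,Q,2)],dmax=33,amax=.11)
E
```

```text
[581.76445971   1.44434557 218.68025081] [578.50470165  32.43604375 161.63738428]
0.6 -3.01 -0.73 -0.74 0 0 -0.027; 0.6 -6.03 -1.47 -1.48 0 0 -0.055; 0.6 -9.04 -2.2 -2.22 0 0 -0.082; 0.6 -12.06 -2.93 -2.95 0 0 -0.109; 0.6 -15.07 -3.67 -3.69 0 0 -0.136; 0.6 -18.09 -4.4 -4.43 0 0 -0.164; 0.6 -21.1 -5.13 -5.17 0 0 -0.191; 0.6 -23.68 -6.91 -4.99 -0.04 0.012 -0.222; 0.6 -26.26 -8.69 -4.81 -0.081 0.023 -0.252; 0.6 -28.83 -10.46 -4.64 -0.121 0.035 -0.283; 0.6 -31.41 -12.24 -4.46 -0.161 0.047 -0.313; 0.6 -33.98 -14.02 -4.28 -0.202 0.059 -0.344; 0.6 -36.56 -15.79 -4.1 -0.242 0.071 -0.374; 0.6 -39.14 -17.57 -3.93 -0.283 0.082 -0.404; 0.6 -41.71 -19.34 -3.75 -0.324 0.094 -0.434; 0.6 -44.29 -21.12 -3.57 -0.364 0.106 -0.465; 0.6 -46.86 -22.9 -3.39 -0.405 0.118 -0.495; 0.6 -49.44 -24.67 -3.22 -0.446 0.13 -0.525; 0.6 -52.02 -26.45 -3.04 -0.486 0.142 -0.555; 0.6 -52.02 -26.45 -1.04 -0.486 0.142 -0.555 

0.6 0 -0.96 1.76 0 -0.001 0; 0.6 0 -1.92 3.51 0 -0.001 0; 0.6 0 -1.92 3.51 0 -0.001 0; 0.6 0 -1.92 3.51 0 -0.001 0
```

>>> step_arm:
  commands: "0.6 -3.01 -0.73 -0.74 0 0 -0.027; 0.6 -6.03 -1.47 -1.48 0 0 -0.055; 0.6 -9.04 -2.2 -2.22 0 0 -0.082; 0.6 -12.06 -2.93 -2.95 0 0 -0.109; 0.6 -15.07 -3.67 -3.69 0 0 -0.136; 0.6 -18.09 -4.4 -4.43 0 0 -0.164; 0.6 -21.1 -5.13 -5.17 0 0 -0.191; 0.6 -23.68 -6.91 -4.99 -0.04 0.012 -0.222; 0.6 -26.26 -8.69 -4.81 -0.081 0.023 -0.252; 0.6 -28.83 -10.46 -4.64 -0.121 0.035 -0.283; 0.6 -31.41 -12.24 -4.46 -0.161 0.047 -0.313; 0.6 -33.98 -14.02 -4.28 -0.202 0.059 -0.344; 0.6 -36.56 -15.79 -4.1 -0.242 0.071 -0.374; 0.6 -39.14 -17.57 -3.93 -0.283 0.082 -0.404; 0.6 -41.71 -19.34 -3.75 -0.324 0.094 -0.434; 0.6 -44.29 -21.12 -3.57 -0.364 0.106 -0.465; 0.6 -46.86 -22.9 -3.39 -0.405 0.118 -0.495; 0.6 -49.44 -24.67 -3.22 -0.446 0.13 -0.525; 0.6 -52.02 -26.45 -3.04 -0.486 0.142 -0.555; 0.6 -52.02 -26.45 -1.04 -0.486 0.142 -0.555"

```text
time_s: 2.77
eef_pos: [584.5, -4.1, 259.5]
ee_rot: [-0.01, -0.05, 0.968, 0.247]
force: [-0.3, -0.4, 0.1]
grip_width: 0.603
grip_force: 0.0
```

>>> step_arm:
  commands: "0.6 0 -0.96 1.76 0 -0.001 0; 0.6 0 -1.92 3.51 0 -0.001 0; 0.6 0 -1.92 3.51 0 -0.001 0; 0.6 0 -1.92 3.51 0 -0.001 0"

```text
time_s: 3.1
eef_pos: [581.7, 1.5, 218.6]
ee_rot: [-0.013, -0.051, 0.968, 0.247]
force: [-0.6, -0.4, 0.3]
grip_width: 0.601
grip_force: 0.0
```

```bash
python3 - <<'E'
from plan import *
s=sense();p,r=start();print(s['eef_pos'],p,s['time_s'],s['grip_width'],(R.from_quat(s['ee_rot'],scalar_first=True)*r.inv()).magnitude(),s['joints'])
save('scene','s1');save('top','t1')
a=cv2.imread('pics/s1.png')[120:290,300:520];b=cv2.imread('pics/t1.png')[110:280,180:400]
cv2.imwrite('pics/c1.png',cv2.resize(np.hstack([a,b]),(792,306),interpolation=cv2.INTER_CUBIC))
E
```

```text
[581.66388785   1.4681875  218.60428083] [581.78209901   1.39514295 218.68786122] 3.1 0.6008709381241261 0.0014124405127137823 [-0.3804654   0.53398441  1.32782854  0.43829819  1.53393564 -2.12908531]
```

View pics/c1.png

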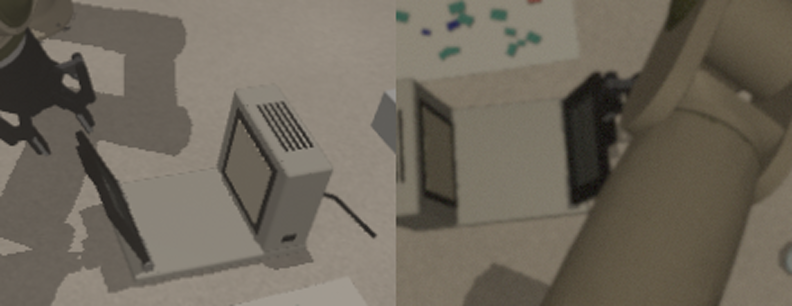

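The left half shows the open fingers above and to the left of the tab, straddling the panel's line, with tips near crop (40,150) and (90,130) and the panel end at (80,135). The margins are wide, so I'll slide down along the tool and close.

>>> step_arm:
  commands: "0.6 0 0 2; 0.6 0 0 4"

```text
invalid input at $.commands[0]: expected 7 numbers
```

>>> step_arm:
  commands: "0.6 0 0 1.6 0 0 0; 0.6 0 0 3.2 0 0 0; 0.6 0 0 4.8 0 0 0; 0.6 0 0 6.4 0 0 0; 0.6 0 0 6.4 0 0 0; 0 0 0 6.4 0 0 0; 0 0 0 6.4 0 0 0; 0 0 0 6.4 0 0 0; 0 0 0 6.4 0 0 0; 0 0 0 6.4 0 0 0; 0 0 0 6.4 0 0 0; 0 0 0 6.4 0 0 0"
  newtons: 30

```text
time_s: 4.2
eef_pos: [579.2, 31.4, 163.9]
ee_rot: [-0.012, -0.051, 0.968, 0.247]
force: [-0.8, -2.8, 6.4]
grip_width: 0.113
grip_force: 31.5
```

```bash
python3 - <<'E'
from plan import *
p,r=start();p=p+r.apply([0,0,64]);json.dump([*p,*r.as_quat()],open('cmd.json','w'))
print(p,pan(.5,[0,0,151]))
emit([(0,pan(t,[0,0,151]),tabR(t),1) for t in np.arange(.45,-.01,-.05)]+[(0,pan(0,[0,0,151]),tabR(0),2)])
E
```

```text
[578.60376033  31.89751833 162.51399488] [578.55485178  31.9592484  162.51496685]
0 0 0.76 0.02 0.05 0 0; 0 0 1.51 0.08 0.1 0 0; 0 0 2.26 0.17 0.15 0 0; 0 0 3.01 0.3 0.2 0 0; 0 0 3.74 0.47 0.25 0 0; 0 0 4.47 0.68 0.3 0 0; 0 0 5.18 0.92 0.35 0.001 0; 0 0 5.89 1.19 0.4 0.001 0; 0 0 6.57 1.5 0.45 0.001 0; 0 0 7.25 1.85 0.5 0.001 0; 0 0 7.25 1.85 0.5 0.001 0; 0 0 7.25 1.85 0.5 0.001 0
```

>>> step_arm:
  commands: "0 0 0.76 0.02 0.05 0 0; 0 0 1.51 0.08 0.1 0 0; 0 0 2.26 0.17 0.15 0 0; 0 0 3.01 0.3 0.2 0 0; 0 0 3.74 0.47 0.25 0 0; 0 0 4.47 0.68 0.3 0 0"

```text
time_s: 4.7
eef_pos: [574.5, 74.0, 180.0]
ee_rot: [-0.004, -0.052, 0.994, 0.098]
force: [-4.2, -1.5, 6.4]
grip_width: 0.109
grip_force: 32.1
```

```bash
python3 - <<'E'
from plan import *
p,r=pan(.2,[0,0,151]),tabR(.2);json.dump([*p,*r.as_quat()],open('cmd.json','w'));print(p)
emit([(0,pan(t,[0,0,151]),tabR(t),1) for t in (.15,.1,.05,0)]+[(0,pan(0,[0,0,151]),tabR(0),3)])
E
```

```text
[574.12022412  74.12085654 177.99005325]
0 0 0.75 0.02 0.05 0 0; 0 0 1.51 0.08 0.1 0 0; 0 0 2.26 0.17 0.15 0 0; 0 0 3 0.3 0.2 0 0; 0 0 3 0.3 0.2 0 0; 0 0 3 0.3 0.2 0 0; 0 0 3 0.3 0.2 0 0
```

>>> step_arm:
  commands: "0 0 0.75 0.02 0.05 0 0; 0 0 1.51 0.08 0.1 0 0; 0 0 2.26 0.17 0.15 0 0; 0 0 3 0.3 0.2 0 0; 0 0 3 0.3 0.2 0 0; 0 0 3 0.3 0.2 0 0; 0 0 3 0.3 0.2 0 0"

```text
time_s: 5.28
eef_pos: [571.1, 104.7, 183.2]
ee_rot: [0.001, -0.053, 0.999, 0.0]
force: [-6.6, 2.1, 13.2]
grip_width: 0.108
grip_force: 32.2
```

```bash
python3 - <<'E'
from plan import *
s=sense();r=R.from_quat(s['ee_rot'],scalar_first=True)
print(s['eef_pos'],pan(0,[0,0,151]),r.as_matrix()[:,2],s['wrist_torque'])
save('scene','s2')
a=cv2.imread('pics/s2.png')[120:290,320:500]
cv2.imwrite('pics/c2.png',cv2.resize(a,None,fx=3.5,fy=3.5,interpolation=cv2.INTER_CUBIC))
E
```

```text
[571.12544344 104.73887521 183.22904163] [570.98218306 103.95534725 181.        ] [ 2.60149068e-03  5.10822121e-04 -9.99996486e-01] [0.62413676 0.92146682 0.21008019]
```

View pics/c2.png

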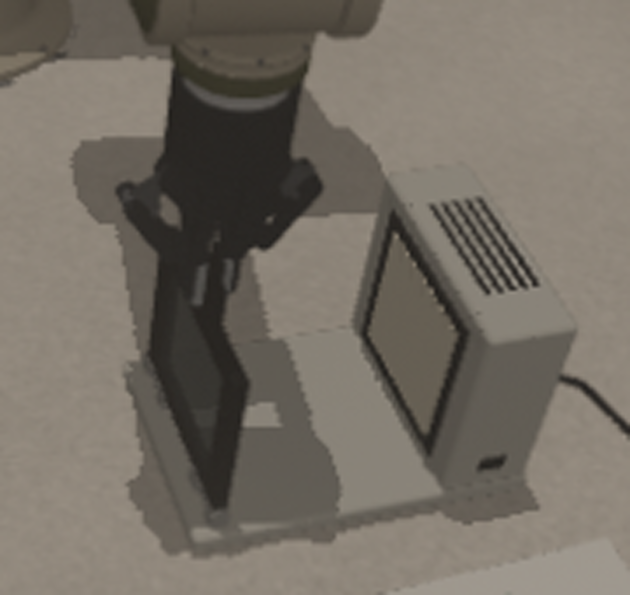

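The crop shows the analyser standing upright at x≈150–250, parallel to the window edges, with the gripper still on its tab. I'll release it, rise and go over to the cell.

```bash
python3 - <<'E'
from plan import *
p,r=pan(0,[0,0,151]),tabR(0);json.dump([*p,*r.as_quat()],open('cmd.json','w'))
c=np.array([575.8,-295.7,0])
emit([(.5,p,r,7),(.5,p+[0,0,30],r,3),(.5,p+[0,0,90],r,3),(1,(p+c)/2+[0,0,160],down(.6),1),(1,c+[0,0,150],down(-.331),1),(1,c+[0,0,150],down(-.331),3)],amax=.11)
E
```

```text
0.5 0 0 0 0 0 0; 0.5 0 0 0 0 0 0; 0.5 0 0 0 0 0 0; 0.5 0 0 0 0 0 0; 0.5 0 0 0 0 0 0; 0.5 0 0 0 0 0 0; 0.5 0 0 0 0 0 0; 0.5 0 0 -1 0 0 0; 0.5 0 0 -2 0 0 0; 0.5 0 0 -3 0 0 0; 0.5 0 0 -5 0 0 0; 0.5 0 0 -7 0 0 0; 0.5 0 0 -9 0 0 0; 1 0.19 -1.99 -8.79 0 0 0.108; 1 0.37 -3.98 -8.59 0 0 0.215; 1 0.56 -5.97 -8.39 0 0 0.323; 1 0.74 -7.96 -8.18 0 0 0.43; 1 0.93 -9.95 -7.98 0 0 0.538; 1 1.11 -11.94 -7.77 0 0 0.645; 1 1.3 -13.93 -7.56 0 0 0.753 

1 -1.23 -1.57 0.2 0 0 0.107; 1 -2.45 -3.15 0.41 0 0 0.215; 1 -3.68 -4.73 0.61 0 0 0.323; 1 -5.04 -6.49 1.73 0 0 0.426; 1 -6.4 -8.24 2.84 0 0 0.529; 1 -7.77 -9.99 3.96 0 0 0.633; 1 -9.13 -11.75 5.08 0 0 0.736; 1 -10.49 -13.5 6.19 0 0 0.84; 1 -11.85 -15.25 7.31 0 0 0.943; 1 -13.21 -17.01 8.43 0 0 1.047; 1 -14.57 -18.76 9.54 0 0 1.15; 1 -15.94 -20.52 10.66 0 0 1.254; 1 -15.94 -20.52 10.66 0 0 1.254; 1 -15.94 -20.52 10.66 0 0 1.254; 1 -15.94 -20.52 10.66 0 0 1.254
```

>>> step_arm:
  commands: "0.5 0 0 0 0 0 0; 0.5 0 0 0 0 0 0; 0.5 0 0 0 0 0 0; 0.5 0 0 0 0 0 0; 0.5 0 0 0 0 0 0; 0.5 0 0 0 0 0 0; 0.5 0 0 0 0 0 0; 0.5 0 0 -1 0 0 0; 0.5 0 0 -2 0 0 0; 0.5 0 0 -3 0 0 0; 0.5 0 0 -5 0 0 0; 0.5 0 0 -7 0 0 0; 0.5 0 0 -9 0 0 0; 1 0.19 -1.99 -8.79 0 0 0.108; 1 0.37 -3.98 -8.59 0 0 0.215; 1 0.56 -5.97 -8.39 0 0 0.323; 1 0.74 -7.96 -8.18 0 0 0.43; 1 0.93 -9.95 -7.98 0 0 0.538; 1 1.11 -11.94 -7.77 0 0 0.645; 1 1.3 -13.93 -7.56 0 0 0.753"

```text
time_s: 7.0
eef_pos: [572.7, -36.9, 257.9]
ee_rot: [0.001, 0.321, 0.947, 0.0]
force: [0.1, -0.9, 0.7]
grip_width: 1.0
grip_force: 0.0
```

>>> step_arm:
  commands: "1 -1.23 -1.57 0.2 0 0 0.107; 1 -2.45 -3.15 0.41 0 0 0.215; 1 -3.68 -4.73 0.61 0 0 0.323; 1 -5.04 -6.49 1.73 0 0 0.426; 1 -6.4 -8.24 2.84 0 0 0.529; 1 -7.77 -9.99 3.96 0 0 0.633; 1 -9.13 -11.75 5.08 0 0 0.736; 1 -10.49 -13.5 6.19 0 0 0.84; 1 -11.85 -15.25 7.31 0 0 0.943; 1 -13.21 -17.01 8.43 0 0 1.047; 1 -14.57 -18.76 9.54 0 0 1.15; 1 -15.94 -20.52 10.66 0 0 1.254; 1 -15.94 -20.52 10.66 0 0 1.254; 1 -15.94 -20.52 10.66 0 0 1.254; 1 -15.94 -20.52 10.66 0 0 1.254"

```text
time_s: 8.25
eef_pos: [576.2, -295.4, 151.2]
ee_rot: [0.001, 0.814, 0.582, 0.0]
force: [0.5, 0.0, 0.4]
grip_width: 1.0
grip_force: 0.0
```

```bash
python3 - <<'E'
from plan import *
s=sense();p,r=start();print(s['eef_pos'],p,s['time_s'],s['grip_width'],(R.from_quat(s['ee_rot'],scalar_first=True)*r.inv()).magnitude(),np.round(s['joints'],2))
I=capture('scene');m=spot_point('scene','cell_center');print(m,proj('scene',[575.8,-295.7,25]))
save('scene','s3')
a=cv2.imread('pics/s3.png')
b=cv2.resize(a[190:290,160:260],(400,400),interpolation=cv2.INTER_CUBIC)
q=a[150:290,320:480].copy()
for x in(78,88):cv2.polylines(q,[np.int32(proj('scene',vw([(x,75,32),(x,75,160),(x,23,160),(x,23,190),(x,-23,190),(x,-23,160),(x,-75,160),(x,-75,32)]))-[320,150])],True,(0,0,255),1)
cv2.imwrite('pics/c3.png',np.hstack([b,cv2.resize(q,(400,400),interpolation=cv2.INTER_NEAREST)]))
E
```

```text
[ 576.20142243 -295.36236734  151.24816887] [ 575.80315502 -295.75811601  150.        ] 8.25 1.000286757060733 0.002565027249859933 [-0.65  0.66  1.22  0.    1.26 -0.32]
[{'xy': [207.4, 259.1], 'score': 0.63}] [[207.70282258 259.89236408]]
```

View pics/c3.png

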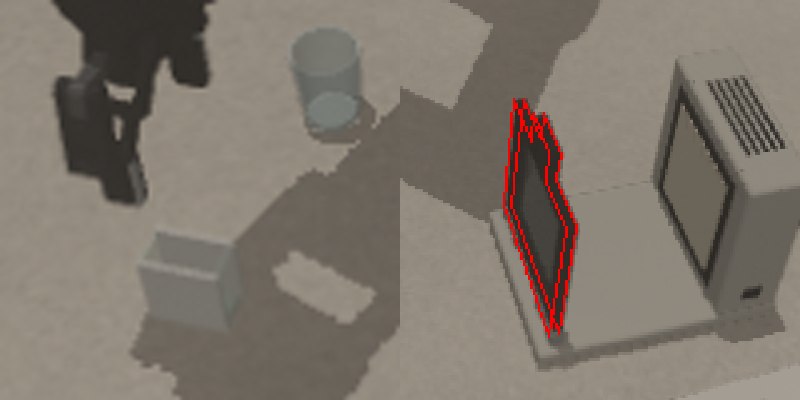

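The analyser stays upright and matches the overlay. In the left half the cell is undisturbed at crop (190,280), with the gripper above it. I'll descend and grip the frosted faces.

>>> step_arm:
  commands: "1 0 0 2.5 0 0 0; 1 0 0 5 0 0 0; 1 0 0 7 0 0 0; 1 0 0 8.5 0 0 0; 1 0 0 10 0 0 0; 1 0 0 11 0 0 0; 1 0 0 11.7 0 0 0; 1 0 0 11.7 0 0 0; 1 0 0 11.7 0 0 0; 0.55 0 0 11.7 0 0 0; 0.5 0 0 11.7 0 0 0; 0.45 0 0 11.7 0 0 0; 0.4 0 0 11.7 0 0 0; 0.3 0 0 11.7 0 0 0; 0.3 0 0 11.7 0 0 0; 0.3 0 0 11.7 0 0 0; 0.3 0 0 11.7 0 0 0; 0.3 0 0 11.7 0 0 0"
  newtons: 25

```text
time_s: 9.9
eef_pos: [576.0, -295.9, 33.5]
ee_rot: [0.001, 0.814, 0.581, 0.0]
force: [-0.6, 1.1, 5.4]
grip_width: 0.346
grip_force: 27.9
```

```bash
python3 - <<'E'
from plan import *
p,r=start();p=p-[0,0,117];json.dump([*p,*r.as_quat()],open('cmd.json','w'))
L=np.array([562.3,186.5,0]);D=down(YAW+np.pi/2)
emit([(.25,p+[0,0,20],r,2),(.25,np.array([575,-240,230]),r,8),(.25,np.array([570,-150,265]),r,1),(.25,L+[0,0,265],D,1),(.25,L+[0,0,265],D,2)],dmax=25,amax=.07)
E
```

```text
0.25 0 0 -1 0 0 0; 0.25 0 0 -2 0 0 0; 0.25 0.66 -0.24 -4.21 0 0 0; 0.25 1.31 -0.47 -6.42 0 0 0; 0.25 1.97 -0.71 -8.64 0 0 0; 0.25 2.62 -0.95 -10.85 0 0 0; 0.25 3.28 -1.18 -13.06 0 0 0; 0.25 3.93 -1.42 -15.28 0 0 0; 0.25 4.59 -1.65 -17.49 0 0 0; 0.25 5.25 -1.89 -19.7 0 0 0; 0.25 7.33 -2.74 -20.58 0 0 0; 0.25 9.42 -3.59 -21.45 0 0 0; 0.25 11.51 -4.44 -22.32 0 0 0; 0.25 13.59 -5.29 -23.2 0 0 0; 0.25 15.85 -6.13 -23.2 0 0 -0.031; 0.25 18.1 -6.96 -23.2 0 0 -0.062; 0.25 20.36 -7.79 -23.2 0 0 -0.093; 0.25 22.61 -8.63 -23.2 0 0 -0.125; 0.25 24.87 -9.46 -23.2 0 0 -0.156; 0.25 27.12 -10.3 -23.2 0 0 -0.187 

0.25 2.37 -0.4 0 0 0 -0.031; 0.25 4.74 -0.8 0 0 0 -0.062; 0.25 7.11 -1.2 0 0 0 -0.093; 0.25 9.48 -1.6 0 0 0 -0.125; 0.25 11.86 -2 0 0 0 -0.156; 0.25 14.23 -2.4 0 0 0 -0.187; 0.25 16.6 -2.8 0 0 0 -0.218; 0.25 18.97 -3.2 0 0 0 -0.249; 0.25 18.97 -3.2 0 0 0 -0.249; 0.25 18.97 -3.2 0 0 0 -0.249
```

>>> step_arm:
  commands: "0.25 0 0 -1 0 0 0; 0.25 0 0 -2 0 0 0; 0.25 0.66 -0.24 -4.21 0 0 0; 0.25 1.31 -0.47 -6.42 0 0 0; 0.25 1.97 -0.71 -8.64 0 0 0; 0.25 2.62 -0.95 -10.85 0 0 0; 0.25 3.28 -1.18 -13.06 0 0 0; 0.25 3.93 -1.42 -15.28 0 0 0; 0.25 4.59 -1.65 -17.49 0 0 0; 0.25 5.25 -1.89 -19.7 0 0 0; 0.25 7.33 -2.74 -20.58 0 0 0; 0.25 9.42 -3.59 -21.45 0 0 0; 0.25 11.51 -4.44 -22.32 0 0 0; 0.25 13.59 -5.29 -23.2 0 0 0; 0.25 15.85 -6.13 -23.2 0 0 -0.031; 0.25 18.1 -6.96 -23.2 0 0 -0.062; 0.25 20.36 -7.79 -23.2 0 0 -0.093; 0.25 22.61 -8.63 -23.2 0 0 -0.125; 0.25 24.87 -9.46 -23.2 0 0 -0.156; 0.25 27.12 -10.3 -23.2 0 0 -0.187"

```text
time_s: 11.57
eef_pos: [566.3, -4.5, 265.9]
ee_rot: [0.001, 0.756, 0.655, 0.0]
force: [-0.1, -0.5, -0.7]
grip_width: 0.347
grip_force: 27.2
```

>>> step_arm:
  commands: "0.25 2.37 -0.4 0 0 0 -0.031; 0.25 4.74 -0.8 0 0 0 -0.062; 0.25 7.11 -1.2 0 0 0 -0.093; 0.25 9.48 -1.6 0 0 0 -0.125; 0.25 11.86 -2 0 0 0 -0.156; 0.25 14.23 -2.4 0 0 0 -0.187; 0.25 16.6 -2.8 0 0 0 -0.218; 0.25 18.97 -3.2 0 0 0 -0.249; 0.25 18.97 -3.2 0 0 0 -0.249; 0.25 18.97 -3.2 0 0 0 -0.249"

```text
time_s: 12.4
eef_pos: [561.9, 187.3, 265.5]
ee_rot: [0.0, 0.669, 0.744, 0.0]
force: [-0.3, -0.1, -0.6]
grip_width: 0.351
grip_force: 27.2
```

>>> step_arm:
  commands: "0.25 0 0 2.5 0 0 0; 0.25 0 0 5 0 0 0; 0.25 0 0 7.5 0 0 0; 0.25 0 0 10 0 0 0; 0.25 0 0 12 0 0 0; 0.25 0 0 13.5 0 0 0; 0.25 0 0 15 0 0 0; 0.25 0 0 16.2 0 0 0; 0.25 0 0 16.2 0 0 0; 0.25 0 0 16.2 0 0 0; 0.25 0 0 16.2 0 0 0"

```text
time_s: 13.32
eef_pos: [562.9, 186.3, 104.1]
ee_rot: [0.001, 0.669, 0.743, 0.001]
force: [-0.2, 0.8, 0.1]
grip_width: 0.348
grip_force: 27.2
```

```bash
python3 - <<'E'
from fit import *
from plan import vw
s=sense();print(s['eef_pos'],s['ee_rot'],s['grip_width'],s['grip_force'],s['force'],s['time_s'],np.round(s['joints'],2))
save('scene','s4')
m=spot_point('scene','cell_center');print(m,proj('scene',vw([(0,0,95)])))
print('light',spot_point('scene','light_center'))
a=cv2.imread('pics/s4.png');o=np.array([330,140]);b=cv2.resize(a[140:280,330:500],None,fx=4.5,fy=4.5,interpolation=cv2.INTER_CUBIC)
for z in(70,120):cv2.polylines(b,[np.int32((proj('scene',vw([(25,15,z),(25,-15,z),(-25,-15,z),(-25,15,z)]))-o+.5)*4.5)],True,(0,255,0),1)
cv2.imwrite('pics/c4.png',b[:600])
E
```

```text
[562.937 186.276 104.072] [0.001 0.669 0.743 0.001] 0.34775641325723433 27.220400869846344 [-0.161  0.836  0.053] 13.3167 [ 0.12  0.6   1.46 -0.    1.08  0.02]
[{'xy': [405.3, 218.4], 'score': 0.68}] [[407.167 220.32 ]]
light [{'xy': [409.9, 221.7], 'score': 0.7}]
```

View pics/c4.png

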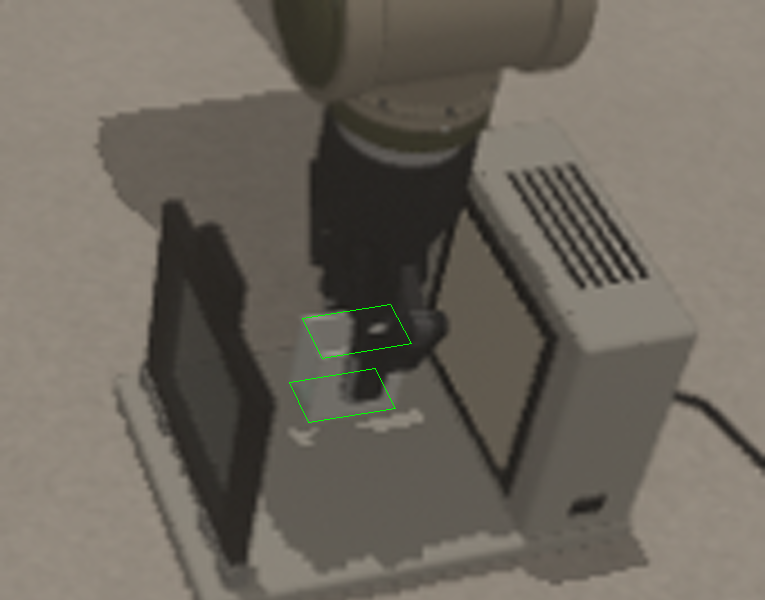

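The crop shows the held cell filling the predicted green box around (350,360), upright and clear of base, window and analyser, and the analyser is still vertical. The pose is good, so I'm handing the job in.

```bash
python3 -c "
from rig import *
print(finish_job())"
```

```text
the job is handed in; nothing more can be done
None
```

I handed the job in at about 13.5 s: the analyser stands upright, and the arm is holding the cell by its frosted faces in the light path, within about 2 mm of centre as judged from the last picture, with the beaker and jar left untouched.

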